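# Clear the rolling-out strip in front of the hob

## Task

Clear the strip of worktop in front of the hob for rolling out dough. First swing both pans' handles inward so that each whole handle lies over the hob glass, with a clear two-finger gap from the other pan and from its handle; each pan stays standing on its own ring, is not lifted, and must not knock the other. Then put away every biscuit stamp that is out: slide it upright into the rack from the open end until its whole foot is well under the lips, and leave the drinking glass and the flour jar where they are.

Things in the scene. Friction and masses are not known exactly. Their poses are not given: they have to be found in the camera images.
- hob: Fixed black glass hob plate, 360 mm (its x, away from the robot) by 580 mm (its y) by 6 mm thick, lying on the worktop. Origin: centre of its underside; its front edge is at its own x = -180 mm. It carries two pans, one on each ring.
- ring_left (a point): Centre of the left ring on the glass surface (hob x -30 mm, y +155 mm, z 6 mm); ring radius 95 mm, marked only.
- ring_right (a point): Centre of the right ring on the glass surface (hob x -30 mm, y -155 mm, z 6 mm); ring radius 95 mm, marked only.
- saucepan: Steel saucepan, the larger of the two pans, on one of the hob's two rings (either). Origin: centre of its underside; z up. Outer radius 80 mm, 95 mm tall, open top, about 0.75 kg. One straight wooden handle, a level bar 140 mm long, 20 wide, 14 thick, juts out along the pan's own -x, from 80 to 220 mm from the origin, its middle 80 mm above the underside. Loose; turns on the glass by friction.
- saucepan_handle_end (a point): Free end of the saucepan's handle, on its middle line (pan x -220 mm, z 80 mm).
- saucepan_handle_mid (a point): Middle of the saucepan's handle (pan x -150 mm, z 80 mm).
- milk_pan: Steel milk pan, the smaller of the two pans, on one of the hob's two rings (either). Origin: centre of its underside; z up. Outer radius 65 mm, 85 mm tall, open top, about 0.55 kg. One straight wooden handle, a level bar 135 mm long, 20 wide, 14 thick, juts out along the pan's own -x, from 65 to 200 mm from the origin, its middle 74 mm above the underside. Loose; turns on the glass by friction.
- milk_pan_handle_end (a point): Free end of the milk pan's handle, on its middle line (pan x -200 mm, z 74 mm).
- milk_pan_handle_mid (a point): Middle of the milk pan's handle (pan x -132.5 mm, z 74 mm).
- rack: Fixed steel channel along its own x. Inside: 226 mm long, 58 wide; open only at -x (mouth), stop at +x; floor 4 mm thick; walls 5 mm thick. Two inward lips, 17 to 21 mm above the worktop (the rack's top), leave a slot 38 mm wide for the stems, so feet cannot enter from above. Holds four stamps standing close in a row. Origin: centre of the channel, on the worktop; z up.
- rack_mouth (a point): Centre of the mouth, on the rack's floor (rack x -113 mm, z 4 mm).
- rack_stop (a point): Centre of the inner face of the stop, on the rack's floor (rack x +113 mm, z 4 mm).
- tumbler: Bystander: a drinking glass, radius 34 mm, 100 mm tall, loose. Origin: centre of its underside.
- flour_jar: Bystander: a flour jar, radius 45 mm, 150 mm tall, loose. Origin: centre of its underside.
- stamp1: Biscuit stamp, loose, standing on its foot: a heavy round steel foot 52 mm in diameter, 8 mm thick, and above it an upright round wooden stem 28 mm in diameter, the place to grip; 64 mm tall in all, 0.16 kg. Origin: centre of the foot's underside, z up along the stem. Three or all four of the stamps are present.
- stamp2: Biscuit stamp, loose, standing on its foot: a heavy round steel foot 52 mm in diameter, 8 mm thick, and above it an upright round wooden stem 28 mm in diameter, the place to grip; 64 mm tall in all, 0.16 kg. Origin: centre of the foot's underside, z up along the stem. Three or all four of the stamps are present.
- stamp3: Biscuit stamp, loose, standing on its foot: a heavy round steel foot 52 mm in diameter, 8 mm thick, and above it an upright round wooden stem 28 mm in diameter, the place to grip; 64 mm tall in all, 0.16 kg. Origin: centre of the foot's underside, z up along the stem. Three or all four of the stamps are present.
- stamp4: Biscuit stamp, loose, standing on its foot: a heavy round steel foot 52 mm in diameter, 8 mm thick, and above it an upright round wooden stem 28 mm in diameter, the place to grip; 64 mm tall in all, 0.16 kg. Origin: centre of the foot's underside, z up along the stem. Three or all four of the stamps are present.

How it is judged:
On the way:
1. both handles are swung in over the hob and clear of the neighbouring pan, before any stamp goes into the rack (x of saucepan_handle_end in the frame of hob between -0.178 and 0.178 m and y of saucepan_handle_end in the frame of hob between -0.288 and 0.288 m and horizontal distance between saucepan_handle_end and milk_pan above 0.08 m and horizontal distance between saucepan_handle_mid and milk_pan above 0.09 m and horizontal distance between saucepan_handle_end and milk_pan_handle_mid above 0.035 m and angle between each of saucepan, milk_pan's own z axis and vertical below 0.06 rad and linear speed of each of saucepan, milk_pan below 0.02 m/s and (horizontal distance between saucepan and ring_left below 0.05 m or horizontal distance between saucepan and ring_right below 0.05 m) and x of milk_pan_handle_end in the frame of hob between -0.178 and 0.178 m and y of milk_pan_handle_end in the frame of hob between -0.288 and 0.288 m and horizontal distance between milk_pan_handle_end and saucepan above 0.095 m and horizontal distance between milk_pan_handle_mid and saucepan above 0.105 m and horizontal distance between milk_pan_handle_end and saucepan_handle_mid above 0.035 m and (horizontal distance between milk_pan and ring_left below 0.05 m or horizontal distance between milk_pan and ring_right below 0.05 m) and horizontal distance between saucepan_handle_end and milk_pan_handle_end above 0.035 m and contact force between saucepan and milk_pan below 0.1 N and x of each of stamp1, stamp2, stamp3, stamp4 in the frame of rack below -0.115 m), for 0.2 s.
At the end, for the whole second after the job is handed in: Pans upright within 50 mm of a ring, handle ends over the glass, handles 15 mm or more (ends) and 25 mm (middles) off the other pan and 35 mm from each other; every stamp present upright on the rack floor, its origin 25 mm or more inside the mouth; all at rest (x of saucepan_handle_end in the frame of hob between -0.178 and 0.178 m and y of saucepan_handle_end in the frame of hob between -0.288 and 0.288 m and horizontal distance between saucepan_handle_end and milk_pan above 0.08 m and horizontal distance between saucepan_handle_mid and milk_pan above 0.09 m and horizontal distance between saucepan_handle_end and milk_pan_handle_mid above 0.035 m and angle between each of saucepan, milk_pan's own z axis and vertical below 0.06 rad and linear speed of each of saucepan, milk_pan, stamp1, stamp2, stamp3, stamp4 below 0.02 m/s and (horizontal distance between saucepan and ring_left below 0.05 m or horizontal distance between saucepan and ring_right below 0.05 m) and x of milk_pan_handle_end in the frame of hob between -0.178 and 0.178 m and y of milk_pan_handle_end in the frame of hob between -0.288 and 0.288 m and horizontal distance between milk_pan_handle_end and saucepan above 0.095 m and horizontal distance between milk_pan_handle_mid and saucepan above 0.105 m and horizontal distance between milk_pan_handle_end and saucepan_handle_mid above 0.035 m and (horizontal distance between milk_pan and ring_left below 0.05 m or horizontal distance between milk_pan and ring_right below 0.05 m) and horizontal distance between saucepan_handle_end and milk_pan_handle_end above 0.035 m and contact force between saucepan and milk_pan below 0.1 N and x of stamp1 in the frame of rack between -0.088 and 0.092 m and y of stamp1 in the frame of rack between -0.008 and 0.008 m and z of stamp1 in the frame of rack between 0.001 and 0.008 m and angle between each of stamp1, stamp2, stamp3, stamp4's own z axis and vertical below 0.12 rad and x of stamp2 in the frame of rack between -0.088 and 0.092 m and y of stamp2 in the frame of rack between -0.008 and 0.008 m and z of stamp2 in the frame of rack between 0.001 and 0.008 m and x of stamp3 in the frame of rack between -0.088 and 0.092 m and y of stamp3 in the frame of rack between -0.008 and 0.008 m and z of stamp3 in the frame of rack between 0.001 and 0.008 m and x of stamp4 in the frame of rack between -0.088 and 0.092 m and y of stamp4 in the frame of rack between -0.008 and 0.008 m and z of stamp4 in the frame of rack between 0.001 and 0.008 m); the robot touches nothing.
It fails at once if a pan lifted clear of the hob or tipped (height (world z) of any of saucepan, milk_pan above 0.03 m or angle between any of saucepan, milk_pan's own z axis and vertical above 0.3 rad).
It fails at once if the two pans knocked together (contact force between saucepan and milk_pan above 3 N).
It fails at once if the glass or the jar moved by more than 40 mm (distance of any of tumbler, flour_jar from where it was at the start of the episode above 0.04 m).
Of stamp1, stamp2, stamp3, stamp4 only 3 to 4 are there at a start; the rules pass over those that are not, and their reading is None.
At some moment in a run one of stamp1, stamp2, stamp3, stamp4 may be knocked a few centimetres aside while the robot is not near it.
Once in a run the grip may slacken for a moment while it holds something.
It also fails if it takes over 200 s, if anything falls off the work surface, if the arm or the gripper's body presses on something with over 40 N, if the wrist force passes 120 N, or if a joint passes its speed limit or range.

## Robot

A 6-joint arm with a two-finger parallel gripper is mounted at the origin on the work surface. World frame = base frame: x ahead of the robot, y to its left, z up, the work surface at z = 0. Lengths are in m, angles in rad, forces in N, time in s.
With the tool pointing down it reaches from about 0.3 to 0.875 m from the base axis. Payload 6.4 kg.
Tool frame: the origin (TCP) lies midway between the tips of the shut fingers; the grasp point (between the pads) lies 19 mm behind it (arm.tcp_to_grasp is the z of the grasp point in the tool frame, in m); z points along the fingers, y is the line along which they close (so a half turn about z gives the same grasp; the last joint's range is limited). The gripper opens to 88 mm and grips with 3 to 60 N. Pads are 18 mm wide; open, the fingers measure 123 mm over their backs; the gripper's body (75 mm by 187 mm) begins 45 mm behind the grasp point.
Start: joints at [-1.477, 0.181, 1.607, -0, 1.354, -0.206], TCP at [0.17, -0.549, 0.239] pointing down, gripper open.
Joint ranges: [-2.99, 2.99], [-0.89, 2.07], [0.3, 2.58], [-1.14, 4.28], [0, 2.63], [-3.12, 3.12]. Speed limits (rad/s): [2.57, 2.57, 3.01, 3.14, 3.14, 3.14].

## Interface

Orientations are given as a 3x3 rotation matrix whose columns are the frame's x, y, z axes.
In Python, from bench import arm gives the robot as it stands. Calls block until the motion is done:
- arm.goto(position, orientation): joint-space move of the TCP to a pose.
- arm.move_straight(position, v=0.15, rotation=None, force_limit=None): straight line of the TCP; rotation=None keeps the orientation; v is the mean speed in m/s. With force_limit (N) it stops when the force on the tool has changed by that much, and returns True; else False.
- arm.move_j(angles): joint-space move.
- arm.let_go() and arm.grasp(newtons=None): open the fingers fully, or close them until they stop; newtons is the grip in N (None keeps the last).
- arm.wait(seconds).
- arm.inverse_kinematics(position, orientation): joint angles nearest the present ones, or None.
- arm.get_image(name): name is "side" or "top" or "wrist"; returns a dict with "img" (420x560x3 uint8, blue, green, red), "range_z" (420x560 float32, m along the optical axis (not along the pixel's ray), 0 where there is no reading), "K" (3x3 intrinsics, pixels), "eye" and "orientation" of the camera in the world; the wrist camera has in their place "mount" (4x4, takes a point from camera to tool coordinates, whose origin is the TCP and whose axes are the flange's). Camera axes: x right, y down, z forward; pixel columns grow to the right and rows downward; lengths in m; the calibration is good to about 2 mm. The wrist camera is an equidistant fisheye: a pixel r from the principal point sees the ray r / f radians off the axis. A picture is of the moment at which its call begins: read the wrist's pose just before it.
A pose or a line that the arm cannot do raises arm.PlanningError and nothing moves.
- arm.sign_off(): hands the job in; it is judged then, once.
Readings, each from a call of its own:
- arm.read_clock(): time.
- arm.read_qpos(): joint angles.
- arm.read_dq(): joint speeds.
- arm.read_tau(): joint torques, N m.
- arm.read_eef_pos(): TCP position.
- arm.read_tcp_rot(): TCP orientation.
- arm.read_force(): force on the tool from outside, world axes, zero at the start.
- arm.read_moment(): the same for the moment, N m.
- arm.read_gripper_width(): finger opening in m.
- arm.read_grasp_force(): force on a finger pad.
Only numpy, scipy, OpenCV 4.12 (cv2) and the standard library are available. Lean on these libraries where they do the work, as an engineer would, in place of code of your own. Each camera call takes 0.05 s, during which the arm holds its last target. There are 200 camera calls.

## Working session

There is one attempt and no reset: what is moved stays moved. The work goes in short steps, each a Python script; the robot and the scene stay as the last script left them, time stands still between calls to the robot, and variables do not carry over. Pictures are saved under pics/ and viewed, at most 14 in all, crops included, and the job is handed in when it is done.

```bash
mkdir -p pics
cat > h.py <<'E'
import numpy as np, cv2
from bench import arm
def cloud(n):
    d=arm.get_image(n); z=d["range_z"]; K=d["K"]; v,u=np.mgrid[:z.shape[0],:z.shape[1]]
    p=np.stack([(u-K[0,2])/K[0,0]*z,(v-K[1,2])/K[1,1]*z,z],-1)
    w=p@np.array(d["orientation"]).T+np.array(d["eye"]); w[z==0]=np.nan
    return d["img"],w
E
python3 - <<'E'
from h import *
ims=[]
for n in("top","side"):
    im,w=cloud(n); ims.append(im); np.save(n+".npy",w); cv2.imwrite(f"pics/{n}0.png",im)
    print(n,w[210,280],np.nanmin(w,(0,1)),np.nanmax(w,(0,1)))
d=arm.get_image("top");print(d["eye"],d["orientation"],d["K"]);d=arm.get_image("side");print(d["eye"])
E
```

```text
top [0.54177616 0.006682   0.00140133] [-0.29717091 -1.33569269 -0.78145586] [1.5865422  1.36054569 0.80763194]
side [0.59148772 0.07441076 0.00183953] [-0.39622419 -0.59953327 -0.78317928] [2.07810159 2.11818706 0.68265925]
[0.51388216 0.01867924 1.62774166] [[ 1.19541175e-02 -9.99505360e-01  2.90883929e-02]
 [-9.99927876e-01 -1.19827487e-02 -8.10160881e-04]
 [ 1.15831905e-03 -2.90766102e-02 -9.99576515e-01]] [[500.916053     0.         276.78287369]
 [  0.         500.916053   203.97842803]
 [  0.           0.           1.        ]]
[ 0.47271419 -0.92506255  0.95888665]
```

View pics/top0.png

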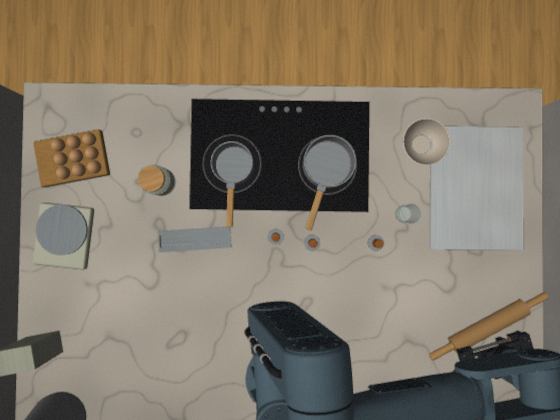

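View pics/side0.png

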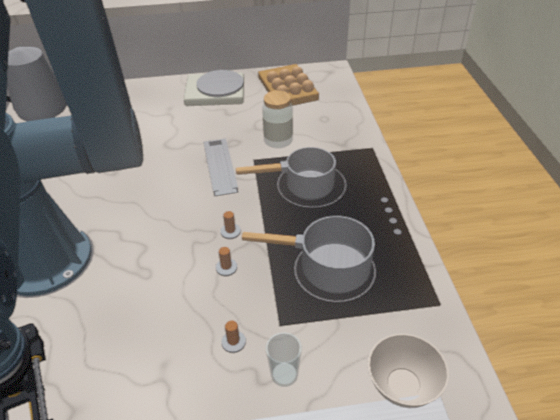

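The top view shows the milk pan on the left ring (234,162) and the saucepan on the right ring (327,163), with both handles pointing to the front. Stamps stand at (275,237), (312,242) and (376,243). The rack is at (195,238), the glass at (407,213) and the jar at (152,180). The arm may hide a fourth stamp.

```bash
python3 - <<'E'
from h import *
for n in("top","side"):
    im=cv2.imread(f"pics/{n}0.png"); w=np.load(n+".npy"); z=w[...,2]; hsv=cv2.cvtColor(im,cv2.COLOR_BGR2HSV)
    reg=(w[...,0]>.3)&(w[...,0]<.95)&(w[...,1]<.75)&(w[...,1]>-.5)
    def comps(m,name,mn):
        k,l,s,c=cv2.connectedComponentsWithStats((m&reg).astype(np.uint8))
        for i in range(1,k):
            if s[i,4]<mn: continue
            p=w[l==i]; r=cv2.minAreaRect(p[:,:2].astype(np.float32)); (cx,cy),rad=cv2.minEnclosingCircle(p[:,:2].astype(np.float32))
            print(n,name,"px",c[i].round(),"n",s[i,4],"rect",np.round(r[0],3),np.round(r[1],3),round(r[2],1),"circ",round(cx,3),round(cy,3),round(rad,3),"z",np.percentile(p[:,2],[5,50,95]).round(3))
    comps((z>.055)&(z<.075)&(hsv[...,1]>110),"stem",5)
    comps((z>.07)&(z<.1)&(hsv[...,1]>90),"handle",20)
    comps((z>.075)&(z<.11)&(hsv[...,1]<80),"rim",20)
    comps((z>.012)&(z<.03),"rack",80)
    comps((hsv[...,2]<45)&(z<.02),"hob",800)
E
python3 - <<'E'
import cv2
a=cv2.imread('pics/top0.png')[215:260,145:245];b=cv2.imread('pics/side0.png')[130:200,190:250]
import numpy as np
a=cv2.resize(a,(600,270),interpolation=2);b=cv2.resize(b,(257,300),interpolation=2)
c=np.zeros((580,600,3),np.uint8);c[:270]=a;c[275:575,:257]=b;cv2.imwrite('pics/rack0.png',c)
E
```

```text
top stem px [ 87. 138.] n 84 rect [0.76  0.616] [0.035 0.031] 90.0 circ 0.762 0.616 0.018 z [0.056 0.061 0.068]
top stem px [ 72. 140.] n 91 rect [0.752 0.665] [0.033 0.032] 25.7 circ 0.752 0.664 0.018 z [0.056 0.061 0.067]
top stem px [ 56. 144.] n 86 rect [0.74  0.712] [0.034 0.032] 89.0 circ 0.74 0.713 0.019 z [0.055 0.061 0.067]
top stem px [ 90. 151.] n 91 rect [0.719 0.606] [0.035 0.034] 80.7 circ 0.717 0.605 0.019 z [0.056 0.059 0.066]
top stem px [ 74. 154.] n 79 rect [0.707 0.657] [0.03  0.035] 38.6 circ 0.707 0.656 0.019 z [0.056 0.06  0.066]
top stem px [ 58. 158.] n 80 rect [0.697 0.705] [0.029 0.035] 47.8 circ 0.696 0.705 0.019 z [0.056 0.06  0.067]
top stem px [ 92. 166.] n 75 rect [0.671 0.6  ] [0.029 0.032] 85.1 circ 0.673 0.6 0.018 z [0.056 0.06  0.067]
top stem px [ 77. 169.] n 85 rect [0.662 0.648] [0.032 0.034] 0.2 circ 0.662 0.647 0.018 z [0.055 0.06  0.067]
top stem px [ 61. 172.] n 80 rect [0.654 0.698] [0.032 0.031] 69.0 circ 0.653 0.697 0.018 z [0.056 0.061 0.069]
top stem px [275. 237.] n 48 rect [0.458 0.02 ] [0.022 0.022] 1.5 circ 0.457 0.021 0.012 z [0.06
[... 3876 characters left out ...]
0.029]
side rack px [310. 193.] n 186 rect [0.68  0.114] [0.053 0.125] 83.3 circ 0.683 0.14 0.063 z [0.014 0.022 0.029]
side rack px [338. 245.] n 377 rect [ 0.707 -0.097] [0.055 0.139] 70.5 circ 0.7 -0.116 0.07 z [0.013 0.019 0.029]
side rack px [334. 285.] n 259 rect [ 0.677 -0.197] [0.058 0.152] 74.1 circ 0.685 -0.169 0.076 z [0.016 0.023 0.029]
side rack px [407. 371.] n 1254 rect [ 0.762 -0.445] [0.107 0.117] 77.5 circ 0.761 -0.449 0.06 z [0.013 0.02  0.029]
side rack px [283. 358.] n 80 rect [ 0.535 -0.373] [0.009 0.036] 83.7 circ 0.535 -0.377 0.018 z [0.015 0.022 0.029]
side rack px [284. 380.] n 110 rect [ 0.531 -0.414] [0.02  0.053] 82.3 circ 0.532 -0.405 0.027 z [0.013 0.021 0.029]
```

View pics/rack0.png

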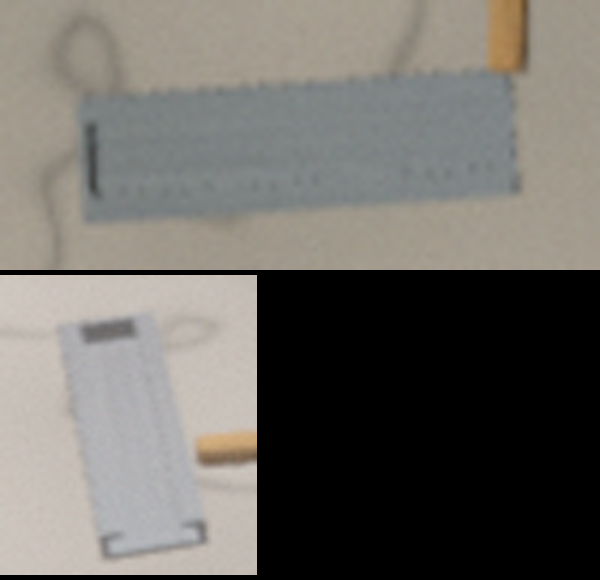

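The side view agrees: three stamps, and the rack's mouth is at its -y end with the dark stop at +y. The crop shows the rack empty. Next is a closer look with the wrist camera.

```bash
cat >> h.py <<'E'
def rot(psi):  # tool down, closing line y at world angle psi
    y=np.array([np.cos(psi),np.sin(psi),0]); z=np.array([0,0,-1.]); return np.stack([np.cross(y,z),y,z],1)
def wcloud():
    p=np.array(arm.read_eef_pos());R=np.array(arm.read_tcp_rot())
    d=arm.get_image("wrist"); z=d["range_z"].astype(float); K=d["K"]; M=np.array(d["mount"]); v,u=np.mgrid[:z.shape[0],:z.shape[1]]
    a=(u-K[0,2])/K[0,0]; b=(v-K[1,2])/K[1,1]; th=np.hypot(a,b); s=np.tan(np.minimum(th,1.5))/np.maximum(th,1e-9)
    c=np.stack([a*s*z,b*s*z,z],-1); w=(c@M[:3,:3].T+M[:3,3])@R.T+p; w[(z==0)|(th>1.3)]=np.nan
    return d["img"],w
def stems(w,im):
    hsv=cv2.cvtColor(im,cv2.COLOR_BGR2HSV); o=[]
    m=(w[...,2]>.055)&(w[...,2]<.072)&(hsv[...,1]>110)&(w[...,0]>.25)&(w[...,0]<.56)&(abs(w[...,1])<.5)
    k,l,s,c=cv2.connectedComponentsWithStats(m.astype(np.uint8))
    for i in range(1,k):
        if s[i,4]<15: continue
        p=w[l==i]; r=cv2.minEnclosingCircle(p[:,:2].astype(np.float32))
        if r[1]<.02: o.append([*r[0],r[1],np.median(p[:,2])])
    return np.round(o,4)
E
python3 - <<'E'
from h import *
for i,(x,y) in enumerate([(.45,.05),(.42,.2)]):
    arm.goto([x,y,.40],rot(np.pi/2)); arm.wait(.3)
    im,w=wcloud(); cv2.imwrite(f"pics/w{i}.png",im); np.save(f"w{i}.npy",w)
    print(arm.read_qpos(),arm.get_image("wrist")["mount"].round(3).tolist() if i==0 else "")
    print(stems(w,im))
    hsv=cv2.cvtColor(im,cv2.COLOR_BGR2HSV);z=w[...,2]
    reg=(w[...,0]>.3)&(w[...,0]<.95)&(abs(w[...,1])<.42)
    for name,m in(("handle",(z>.07)&(z<.1)&(hsv[...,1]>90)),("rack",(z>.017)&(z<.025)),("rim",(z>.083)&(z<.108)&(hsv[...,1]<80))):
        k,l,s,c=cv2.connectedComponentsWithStats((m&reg).astype(np.uint8))
        for j in range(1,k):
            if s[j,4]<150: continue
            p=w[l==j];r=cv2.minAreaRect(p[:,:2].astype(np.float32));print(name,c[j].round(),np.round(r[0],3),np.round(r[1],3),round(r[2],1),np.median(p[:,2]).round(3))
E
```

```text
[-1.53030304e-01 -1.91270263e-01  1.65923336e+00 -4.94888598e-05
  1.67379973e+00 -1.72332166e+00] [[0.0, -0.947, -0.32, 0.084], [1.0, 0.0, -0.0, 0.0], [0.0, -0.32, 0.947, -0.148], [0.0, 0.0, 0.0, 1.0]]
[[ 0.4363 -0.0968  0.0136  0.0652]
 [ 0.4384 -0.3025  0.0137  0.0652]
 [ 0.4538  0.0205  0.0135  0.0652]]
handle [185. 221.] [ 0.541 -0.098] [0.022 0.127] 73.3 0.094
handle [351. 223.] [0.545 0.161] [0.02 0.12] 88.8 0.088
rack [410. 156.] [0.444 0.281] [0.069 0.234] 4.4 0.023
rack [337. 302.] [0.73  0.161] [0.033 0.107] 3.5 0.02
rim [ 40. 218.] [ 0.533 -0.389] [0.061 0.067] 90.0 0.095
rim [458. 258.] [0.61  0.371] [0.041 0.09 ] 48.2 0.095
rim [331. 283.] [0.665 0.133] [0.069 0.142] 65.6 0.092
rim [141. 277.] [ 0.643 -0.191] [0.024 0.108] 46.1 0.099
rim [206. 297.] [ 0.687 -0.076] [0.111 0.025] 0.6 0.098
[ 1.86251729e-01 -1.61378796e-01  1.63361438e+00 -9.26974221e-05
  1.66938172e+00 -1.38268165e+00] 
[[ 0.4366 -0.0962  0.0135  0.0651]
 [ 0.4389 -0.3022  0.0145  0.0648]
 [ 0.4539  0.0215  0.0136  0.0654]]
handle [106. 238.] [ 0.541 -0.097] [0.02  0.126] 73.4 0.094
handle [256. 241.] [0.546 0.162] [0.02  0.121] 88.8 0.088
rack [328. 170.] [0.444 0.281] [0.07  0.231] 4.8 0.023
rack [257. 315.] [0.725 0.153] [0.117 0.043] 81.4 0.02
rim [  3. 233.] [ 0.54  -0.373] [0.026 0.059] 65.3 0.093
rim [107. 282.] [ 0.621 -0.124] [0.123 0.045] 73.8 0.097
rim [256. 295.] [0.658 0.159] [0.128 0.108] 88.4 0.092
```

View pics/w0.png

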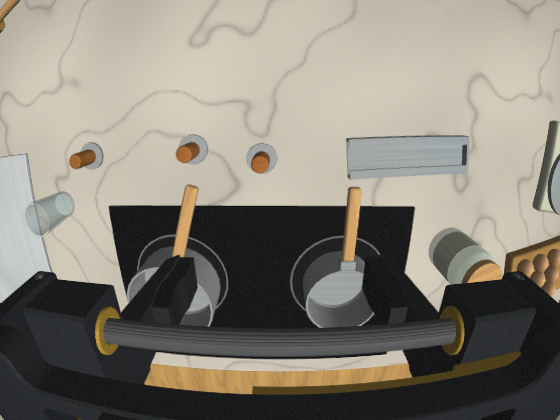

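The wrist view agrees with the others. Stamp stems are at (83,160), (187,153) and (261,161), and the rack is at (408,157). The area nearer the robot is empty, so there are three stamps. I swing the saucepan first, passing to the back, holding its handle and turning about the pan centre.

```bash
cat >> h.py <<'E'
def swing(c0,c1,f0,f1,rad,z,n):
    c0,c1=np.array(c0),np.array(c1)
    P=lambda t:((c0+(c1-c0)*t)+rad*np.array([np.cos(f0+(f1-f0)*t),np.sin(f0+(f1-f0)*t)]),rot(f0+(f1-f0)*t-np.pi/2))
    p,R=P(0); arm.goto([*p,.22],R); arm.move_straight([*p,z],v=.12); arm.grasp(15); print("w",arm.read_gripper_width())
    F0=np.array(arm.read_force())
    for t in np.linspace(0,1,n+1)[1:]:
        p,R=P(t); arm.move_straight([*p,z],v=.06,rotation=R)
        f=np.array(arm.read_force())-F0
        if np.abs(f).max()>25: print("force",t,f); break
    print("end",f.round(1),arm.read_gripper_width(),arm.read_eef_pos(),arm.read_clock())
    arm.let_go(); arm.move_straight([*p,.22],v=.15)
E
cat > see.py <<'E'
from h import *
import sys
im,w=cloud("top"); cv2.imwrite(f"pics/{sys.argv[1]}.png",im); print(stems(w,im))
E
python3 - <<'E'
from h import *
r=np.radians
swing((.691,-.142),(.695,-.158),r(163.4),r(65),.165,.067,16)
E
python3 see.py a1
```

```text
w 0.02002734985596091
end [2.7 1.2 1.4] 0.019818047072558333 [ 0.76465896 -0.00847012  0.06700724] 14.925
[[ 0.4402 -0.0963  0.0128  0.0635]
 [ 0.4405 -0.3008  0.0136  0.0647]]
```

View pics/a1.png

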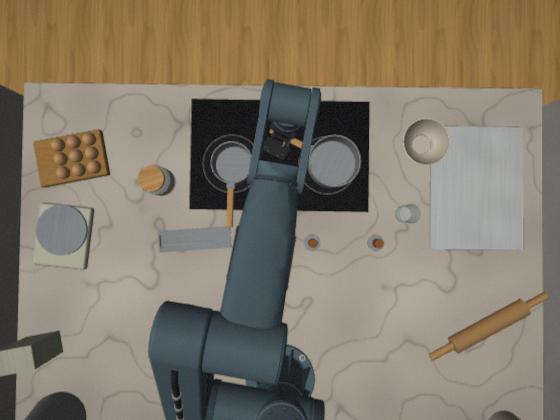

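The saucepan is now at (333,160), with its handle pointing back and inward. Milk pan next.

Run:
```python
from h import *
r=np.radians
swing((.6855,.159),(.688,.161),r(178.8),r(235),.14,.062,10)
arm.goto([.42,0.1,.40],rot(np.pi/2)); arm.wait(.3)
im,w=wcloud(); cv2.imwrite("pics/w2.png",im); print(stems(w,im))
hsv=cv2.cvtColor(im,cv2.COLOR_BGR2HSV);z=w[...,2]
arm.move_j([-1.477,0.181,1.607,0,1.354,-0.206])
im,w=cloud("top"); cv2.imwrite("pics/a2.png",im); print(stems(w,im))
hsv=cv2.cvtColor(im,cv2.COLOR_BGR2HSV);z=w[...,2];reg=(w[...,0]>.3)&(w[...,0]<.95)&(abs(w[...,1])<.42)
for name,m in(("handle",(z>.07)&(z<.105)&(hsv[...,1]>90)),("rim",(z>.075)&(z<.11)&(hsv[...,1]<80))):
    k,l,s,c=cv2.connectedComponentsWithStats((m&reg).astype(np.uint8))
    for j in range(1,k):
        if s[j,4]<150: continue
        p=w[l==j];r=cv2.minAreaRect(p[:,:2].astype(np.float32));print(name,c[j].round(),np.round(r[0],3),np.round(r[1],3),round(r[2],1),np.median(p[:,2]).round(3))
print(arm.read_clock())
```

```text
w 0.01952283871555405
end [-1.3  0.3  1.1] 0.01985160267736278 [0.60750288 0.04670036 0.06196326] 25.025
[[ 0.4361 -0.0967  0.0136  0.0652]
 [ 0.4381 -0.3022  0.0139  0.0652]
 [ 0.4609 -0.019   0.0135  0.0653]]
[[ 0.4643 -0.0187  0.0127  0.064 ]
 [ 0.4402 -0.0963  0.0132  0.0632]
 [ 0.4408 -0.3005  0.0136  0.0636]]
handle [288. 138.] [ 0.764 -0.014] [0.123 0.021] 64.2 0.093
handle [267. 187.] [0.61  0.048] [0.117 0.02 ] 55.6 0.087
rim [333. 158.] [ 0.695 -0.156] [0.158 0.159] 19.2 0.098
rim [232. 163.] [0.689 0.164] [0.129 0.129] 10.8 0.09
31.275
```

View pics/a2.png

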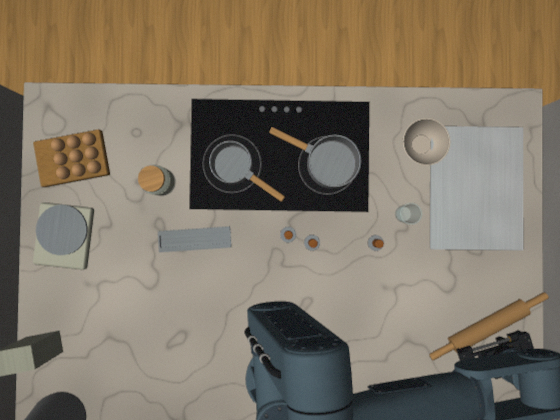

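Both handles are over the glass, with their ends near (271,130) and (283,199), well apart. The nearest stamp was knocked to (288,234). To calibrate the wrist camera I grasp and release that stamp, then measure it and the rack from closer in.

```bash
cat > cal.py <<'E'
from h import *
psi=np.radians(4.6); R=rot(psi)
arm.goto([.4609,-.019,.15],R); arm.move_straight([.4609,-.019,.028],v=.1,force_limit=15)
arm.grasp(15); print("w",arm.read_gripper_width(),arm.read_eef_pos()); arm.let_go(); arm.move_straight([.4609,-.019,.15])
for x,y in [(.45,.06),(.45,.20),(.43,.25)]:
    arm.goto([x,y,.26],R); arm.wait(.3); im,w=wcloud(); print(stems(w,im))
    z=w[...,2]; m=(z>.016)&(z<.029)&(w[...,0]>.38)&(w[...,0]<.51)&(w[...,1]>.13)&(w[...,1]<.43)
    k,l,s,c=cv2.connectedComponentsWithStats(m.astype(np.uint8)); j=1+np.argmax(s[1:,4]); p=w[l==j]
    r=cv2.minAreaRect(p[:,:2].astype(np.float32)); print("rack",np.round(r[0],4),np.round(r[1],4),round(r[2],2),np.median(p[:,2]).round(4))
    # per-slice midlines
    for a,b in((.19,.22),(.24,.27),(.29,.32),(.34,.37)):
        q=p[(p[:,1]>a)&(p[:,1]<b)]
        if len(q)>60: lo,hi=np.percentile(q[:,0],[1.5,98.5]); print(a,len(q),round((lo+hi)/2,4),round(hi-lo,4))
cv2.imwrite("pics/r.png",im); print(arm.read_clock())
E
python3 cal.py
```

```text
w 0.02770637501321709 [ 0.46104614 -0.01903029  0.02801935]
[[ 0.4609 -0.0191  0.0135  0.0651]
 [ 0.4366 -0.0966  0.0136  0.065 ]]
rack [0.4752 0.2213] [0.0158 0.1091] 5.16 0.0226
0.19 327 0.4763 0.0159
0.24 305 0.4722 0.0156
[[ 0.4366 -0.0959  0.0137  0.0649]]
rack [0.4439 0.28  ] [0.0691 0.2317] 4.58 0.0226
0.19 594 0.45 0.0681
0.24 666 0.4457 0.0674
0.29 664 0.4418 0.0674
0.34 633 0.4376 0.0679
[[ 0.4611 -0.0191  0.014   0.065 ]]
rack [0.4441 0.2802] [0.0688 0.2314] 4.54 0.0227
0.19 554 0.4504 0.0678
0.24 603 0.4457 0.0668
0.29 654 0.4417 0.0684
0.34 657 0.438 0.0679
40.3333
```

View pics/r.png

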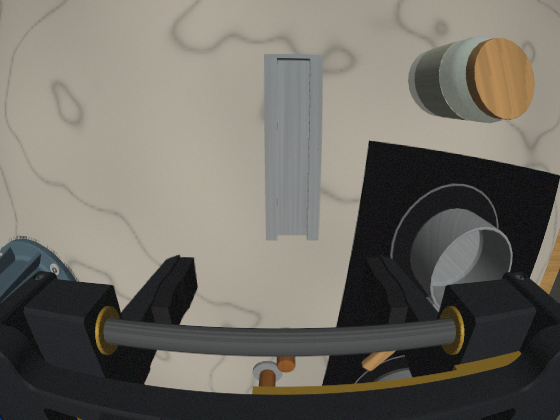

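The wrist measurement agrees with the grasp to within 0.2 mm. The picture shows the rack with its stop at the far end (293,58) and the mouth at the near end (293,238). I insert the first stamp.

```bash
cat >> h.py <<'E'
TH=np.radians(4.57); U=np.array([-np.sin(TH),np.cos(TH)]); O=np.array([.4442,.2776]); RR=rot(TH)
def look(x,y,z=.26):
    arm.goto([x,y,z],RR); arm.wait(.3); im,w=wcloud(); s=stems(w,im)
    if len(s):
        d=s[:,:2]-O; s=np.c_[s,(d@U).round(4),(d@np.array([-U[1],U[0]])).round(4)]
    print("stems x y r z | rack x y\n",s); return s
def store(p,xr):
    arm.goto([*p,.12],RR)
    if arm.move_straight([*p,.028],v=.1,force_limit=15): print("hit going down",arm.read_eef_pos()); return
    arm.grasp(25); arm.move_straight([*p,.0345],v=.05)
    q=O-.165*U; arm.move_straight([*q,.0345],v=.15); arm.wait(.2)
    print("width",arm.read_gripper_width(),arm.read_grasp_force())
    if arm.read_gripper_width()<.025: return
    q=O+xr*U; h=arm.move_straight([*q,.0345],v=.07,force_limit=8)
    e=np.array(arm.read_eef_pos()); d=e[:2]-O
    print("slid hit=",h,"rack x",d@U,"width",arm.read_gripper_width(),"F",np.round(arm.read_force(),1))
    if h: return
    arm.move_straight([*q,.0325],v=.03,force_limit=8); arm.let_go(); arm.move_straight([*q,.15],v=.15); print(arm.read_clock())
    return True
E
python3 - <<'E'
from h import *
s=look(.45,.10); s=s[s[:,1]<.1]; p=s[np.argmax(s[:,1]),:2]; print(p)
if store(p,.075): look(.43,.25)
E
```

```text
stems x y r z | rack x y
 [[ 0.4612 -0.0193  0.0137  0.065  -0.2973  0.0067]
 [ 0.4367 -0.0947  0.0128  0.064  -0.3705  0.0371]]
[ 0.4612 -0.0193]
width 0.027256965462955633 24.999945033341646
slid hit= False rack x 0.07488685399894471 width 0.02734991111876373 F [-0.2  0.4 -3.3]
51.3833
stems x y r z | rack x y
 [[0.4376 0.3509 0.0138 0.0693 0.0736 0.0007]]
```

The first stamp is seated: its top is 4 mm higher than on the worktop, at rack x 74 mm, y 0.7 mm. The other two follow.

```bash
python3 - <<'E'
from h import *
s=look(.45,.0); s=s[s[:,1]<.1]; p=s[np.argmax(s[:,1]),:2]; print(p)
if store(p,.015):
    s=look(.44,-.22); s=s[s[:,1]<.1]; p=s[np.argmax(s[:,1]),:2]; print(p)
    if store(p,-.045): look(.43,.25)
arm.move_j([-1.477,0.181,1.607,0,1.354,-0.206])
E
python3 see.py f
```

```text
stems x y r z | rack x y
 [[ 0.4366 -0.0971  0.0141  0.0652 -0.3729  0.0374]
 [ 0.4384 -0.3019  0.0135  0.0649 -0.5772  0.052 ]]
[ 0.4366 -0.0971]
width 0.027108356854303916 24.999989038333297
slid hit= False rack x 0.014823304594124188 width 0.027741079684816677 F [-0.4 -0.2 -1.5]
63.3833
stems x y r z | rack x y
 [[ 0.4382 -0.3029  0.0137  0.0651 -0.5782  0.0522]]
[ 0.4382 -0.3029]
width 0.0277735331863856 24.99997121281922
slid hit= False rack x -0.0452906130949319 width 0.0271065302793849 F [ 0.1  0.1 -1. ]
75.7833
stems x y r z | rack x y
 [[ 4.376e-01  3.509e-01  1.380e-02  6.930e-02  7.360e-02  7.000e-04]
 [ 4.423e-01  2.921e-01  1.360e-02  6.930e-02  1.460e-02  7.000e-04]
 [ 4.476e-01  2.321e-01  1.350e-02  6.940e-02 -4.560e-02  2.000e-04]]
[[0.4498 0.2306 0.0128 0.0671]
 [0.4453 0.2915 0.0127 0.0672]
 [0.4406 0.3507 0.0131 0.0673]]
```

View pics/f.png

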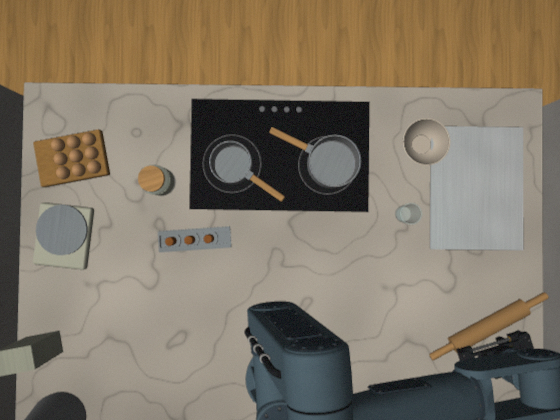

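All three stamps are in the rack at (170,241), (190,240) and (209,239). The handles are over the glass, the strip is clear, and the tumbler and jar have not moved.

```bash
python3 -c "
from h import *
arm.wait(.5);print(arm.sign_off())"
```

```text
the job is handed in; nothing more can be done
None
```

I handed the job in: both pan handles are over the hob glass and well apart, all three stamps found are upright in the rack, and the tumbler and flour jar were left alone; the final judgement wasn't shown to me.

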